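Set a damper's click adjuster four clicks from soft

TASK

Set the compression damping of the spring-and-damper unit bolted into the bench mount: with a fingertip, push the finger bar of the dial on top of it round anticlockwise (seen from above) until it is against its stop, then push it clockwise exactly four clicks and leave it resting in the fourth click. Push gently with the fingers closed, never taking the dial or its bar between them; leave the rebound wheel at the unit's other end and the loose things around it as they are.

Things in the scene. Friction and masses are not known exactly. Their poses are not given: they have to be found in the camera images.
- shock: Fixed bench mount (foot 58 x 300 mm) with the spring-and-damper unit. Origin under the foot's middle at bench height; y along the unit towards head and dial, z up. Spring 57 mm thick, axis 52 mm up; above it a 44 mm gas reservoir, top 127 mm up, y -76 to +62 mm. At y = +85 mm a 70 mm round housing, flat top 131 mm up, carries the dial.
- clicker (a joint): Compression dial on a vertical axis. Rad, growing clockwise seen from above; 0 = first notch, at the soft stop (it goes 0.06 rad farther back at most). Notches every 20 deg (0.349 rad), 0 to 11; starts in notch 3 to 8. Turning out of a notch takes 4 to 8 N at the bar; past halfway it snaps on into the next by itself. At the stop the force goes on rising.
- clicker_center (a point): On the dial's axis at the top of its 50 mm knurled disc, 142 mm above the bench (mount x 0, y 85 mm). Across the disc stands the finger bar, 9 mm thick, 49 mm long, 17 mm high (142 to 159 mm above the bench), pointed at one end. The frame turns with the dial: -x runs along the bar to the pointed end, z up.
- clicker_pointer (a point): Pointed end of the finger bar, 24.5 mm from the axis, halfway up the bar; a short white line on top marks this end. At the soft stop it points along the mount's -x (towards the robot), at the first long mark of the scale on the housing; the marks show the notches, every fourth one long.
- rebound (a joint): The rebound wheel, a plain black knurled ring of 38 mm on the rod, 8 mm wide, at the end of the unit away from the dial (mount y = -99 mm), level axis 52 mm up. Value in rad, 0 at the start. To be left alone.
- spacer_sleeve: Loose plain steel sleeve, 24 mm across, 52 mm tall, standing on the bench on the robot's side of the dial. Origin at the centre of its underside.
- screwdriver: Loose screwdriver with a black handle, 205 mm long, lying along the mount on the robot's side. Origin under its middle.
- piston: Loose aluminium piston, 66 mm across, 54 mm tall, standing beyond the rebound end of the mount. Origin at the centre of its underside.

How it is judged:
By the outcome, as a careful person would: the job done as asked, in the order asked, and still so for the second after the job is handed in, with the robot touching nothing.
It also fails if it takes over 72 s, if anything falls off the work surface, if the arm or the gripper's body presses on something with over 40 N, if the wrist force passes 120 N, or if a joint passes its speed limit or range.

ROBOT

A 7-joint arm with a two-finger parallel gripper is mounted at the origin on a cart in front of the work surface, level with it; the furniture and walls round the work are solid. World frame = base frame: x ahead of the robot, y to its left, z up, the work surface at z = 0. Lengths are in m, angles in rad, forces in N, time in s.
With the tool pointing down it reaches from about 0.425 to 1.025 m from the base axis. Payload 9.4 kg.
Tool frame: the origin (TCP) lies midway between the tips of the shut fingers; the grasp point (between the pads) lies 19 mm behind it; z points along the fingers, y is the line along which they close (so a half turn about z gives the same grasp; the last joint's range is limited). The gripper opens to 93 mm and grips with 3 to 60 N. Pads are 15 mm wide; open, the fingers measure 128 mm over their backs; the gripper's body (75 mm by 188 mm) begins 65 mm behind the grasp point.
Start: joints at [1.255, 0.599, -0.003, 1.599, 0.002, 0.943, -0.08], TCP at [0.171, -0.704, 0.186] pointing down, gripper open.
Joint ranges: [-2.57, 2.57], [-0.35, 1.97], [-1.29, 1.29], [0.11, 2.56], [-1.05, 4.19], [0.11, 1.86], [-2.63, 2.63]. Speed limits (rad/s): [2.22, 2.22, 3.01, 3.01, 3.14, 3.14, 3.14].

INTERFACE

Orientations are given as a unit quaternion [x, y, z, w].
In Python, from rig import read_state, read_camera, get_calibration, job_done, recognise, masks_of, place_of gives the robot as it stands.
- The arm moves only by the tool send_rows, never from a script. Its argument "increments" is a list of rows, each an object with "fingers": the finger opening in m, from 0 to 0.093; "travel": the shift along the tool's x, y, z in m, a list of three; "twist": the turn, a rotation vector about the tool's x, y, z in rad, a list of three. A call has 1 to 5 rows; each row shifts and turns the commanded pose from where the row before left it, along the tool's axes as they then stand; what a row does not reach is not made up. A row lasts 1/8 s, in which the tool goes at most 62.5 mm and 10.7 degrees, less where a joint would pass 70% of its speed; a pose out of reach is approached as far as the arm can. A call with a gripper value outside its range is refused whole. The fingers move at their own pace and stop on an object; "grip_force" is the grip in N (left out, the last holds). Time passes only in rows, so rows that do not move let the fingers close. It gives the time, the measured TCP pose, the force, the opening and the grip force at its end, in the units of the state.
- read_state(): the state, without advancing time (a new reading comes with each control period).
- read_camera(name): name is "scene" or "top"; returns the picture (400x640x3 uint8, red, green, blue); there is no depth.
- get_calibration(name): a dict with "K" (3x3 intrinsics, pixels), "distortion" ([k1, k2, p1, p2, k3] as OpenCV has them; the pictures are not rectified), "cam_to_world" (4x4, takes a point from camera to world coordinates). Camera axes: x right, y down, z forward; pixel columns grow to the right and rows downward; lengths in m; the calibration is good to about 2 mm. A picture is of the moment at which its call begins. get_calibration takes no time and is no camera call.
- job_done(): hands the job in; it is judged then, once.
Trained networks look in the newest picture that a camera, given by its name, has taken for a name from the list of things; names that differ only in an ending like _2 or _b are one class to them, and where a whole thing is asked for, a point or a joint stands for the part that bears it (a point fixed in the world has none). Each returns a list of dicts, best first, with "confidence" (0 to 1); they miss things now and then, are a little off and sometimes report something else, mostly with a low value. They report only what shows in the picture. A call takes as long as a camera call.
- recognise(camera, name): "position" ([x, y, z] in m, in world coordinates, good to about 4 mm: the middle of the surface that is visible of it).
- masks_of(camera, name): "pixels" (400x640 bool, what is visible of it).
- place_of(camera, name): "position" ([x, y, z] in m, in world coordinates, good to about 4 mm: a listed point, or the origin of a listed thing).
The state is a dict: "time_s": time; "joint_positions": joint angles; "joint_velocities": joint speeds; "effort": joint torques, N m; "eef_pos": TCP position; "ee_rot": TCP orientation; "ft_force": force on the tool from outside, world axes, zero at the start; "moment": the same for the moment, N m; "width": finger opening in m; "grasp_force": force on a finger pad.
Only numpy, scipy, OpenCV 4.12 (cv2) and the standard library are available. Lean on these libraries where they do the work, as an engineer would, in place of code of your own. Each camera call takes 0.05 s, during which the arm holds its last target. There are 200 camera calls.

## Working session

There is one attempt and no reset: what is moved stays moved. The work goes in short steps, Python scripts to look and compute and a tool call to move; the robot and the scene stay as the last step left them, time stands still between calls to the robot, and variables do not carry over. Pictures are saved under pics/ and viewed, at most 10 in all, crops included, and the job is handed in when it is done.

Besides the shell and the picture viewer there is one more tool, called after "Emit:" as a command line: name --argument value ..., lists and objects as JSON in quotes. send_rows: Moves the arm, as the interface text tells. Its arguments: {"type":"object","properties":{"increments":{"type":"array"},"grip_force":{"type":"number"}},"required":["increments"]}

```bash
mkdir -p pics
python3 - <<'E'
from rig import *
import cv2,numpy as np
for c in("scene","top"):
    im=read_camera(c);cv2.imwrite(f"pics/{c}0.png",im[:,:,::-1])
    for n in("shock","clicker_center","clicker_pointer","spacer_sleeve"):
        print(c,n,[(np.round(d["position"],4),round(d["confidence"],2)) for d in place_of(c,n)][:2])
    k=get_calibration(c);print(np.round(k["K"],1).tolist(),np.round(k["cam_to_world"],3).tolist())
s=read_state();print(s["time_s"],s["eef_pos"],s["ee_rot"],s["ft_force"])
E
```

```text
scene shock [(array([0.4595, 0.0327, 0.0018]), 0.57)]
scene clicker_center [(array([0.4597, 0.1189, 0.1424]), 0.82)]
scene clicker_pointer []
scene spacer_sleeve [(array([0.3895, 0.1335, 0.0013]), 0.83), (array([ 0.4064, -0.0102,  0.0018]), 0.61)]
[[373.6, 0.0, 318.1], [0.0, 373.6, 195.5], [0.0, 0.0, 1.0]] [[-0.81, -0.255, 0.528, 0.045], [-0.586, 0.383, -0.714, 0.536], [-0.02, -0.888, -0.46, 0.497], [0.0, 0.0, 0.0, 1.0]]
top shock [(array([ 0.4611,  0.0304, -0.0036]), 0.84)]
top clicker_center [(array([0.4617, 0.1114, 0.143 ]), 0.6)]
top clicker_pointer [(array([0.4616, 0.1416, 0.1524]), 0.81)]
top spacer_sleeve [(array([ 0.461 ,  0.0316, -0.0042]), 0.52), (array([0.3909, 0.1326, 0.0004]), 0.51)]
[[461.3, 0.0, 321.3], [0.0, 461.3, 199.0], [0.0, 0.0, 1.0]] [[0.01, -0.996, 0.088, 0.405], [-1.0, -0.012, -0.018, -0.048], [0.019, -0.088, -0.996, 0.974], [0.0, 0.0, 0.0, 1.0]]
0.5 [ 0.17147587 -0.70439379  0.18599842] [ 9.92880766e-01  1.19112486e-01 -1.16839192e-05 -2.63892623e-05] [-0.03268955  0.90711373  0.25223648]
```

```bash
cat > h.py <<'E'
from rig import *
import cv2,numpy as np
def proj(c,p):
    k=get_calibration(c);T=np.linalg.inv(k["cam_to_world"]);p=np.atleast_2d(p).astype(float)
    q,_=cv2.projectPoints(p,cv2.Rodrigues(T[:3,:3])[0],T[:3,3],np.array(k["K"]),np.array(k["distortion"],float));return q[:,0]
def unproj(c,uv,z):
    k=get_calibration(c);T=np.array(k["cam_to_world"])
    n=cv2.undistortPoints(np.array(uv,float).reshape(-1,1,2),np.array(k["K"]),np.array(k["distortion"],float))[:,0]
    d=np.c_[n,np.ones(len(n))]@T[:3,:3].T;o=T[:3,3];return o+d*((z-o[2])/d[:,2])[:,None]
def crop(im,uv,r,f,name):
    u,v=map(int,uv);a=im[max(v-r,0):v+r,max(u-r,0):u+r,::-1];cv2.imwrite(name,cv2.resize(a,None,fx=f,fy=f,interpolation=cv2.INTER_CUBIC));print(name,"origin",max(u-r,0),max(v-r,0))
E
python3 - <<'E'
from h import *
a=cv2.imread("pics/top0.png");b=cv2.imread("pics/scene0.png")
ps=[]
for c,im in(("top",a),("scene",b)):
    uv=proj(c,[.461,.116,.142])[0];print(uv)
    u,v=map(int,uv);r=40;print(u-r,v-r)
    ps.append(cv2.resize(im[v-r:v+r,u-r:u+r],(400,400),interpolation=cv2.INTER_CUBIC))
cv2.imwrite("pics/d0.png",np.vstack([np.hstack(ps),np.hstack([cv2.resize(a,(400,200)),cv2.resize(b,(400,200))])])[:600])
E
```

```text
[222.30414442 207.29215633]
182 167
[272.5170488  221.76913966]
232 181
```

View pics/d0.png

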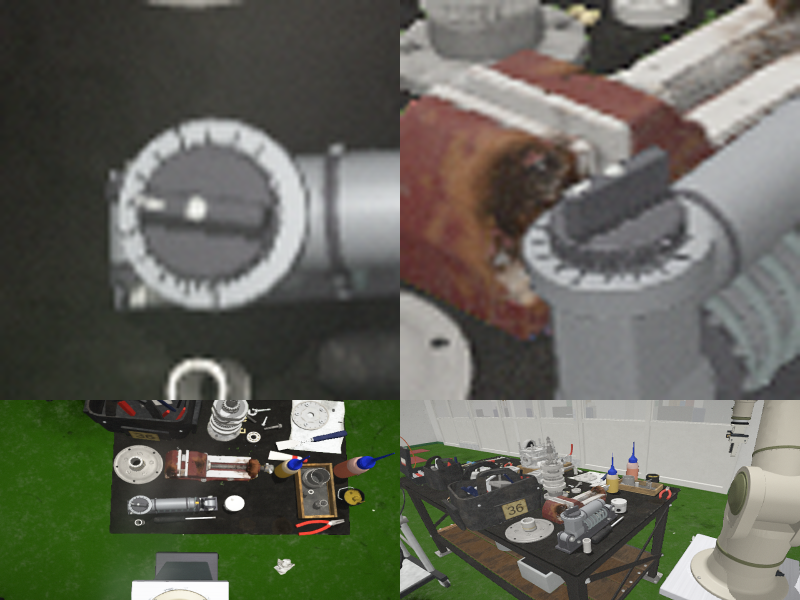

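View pics/scene0.png

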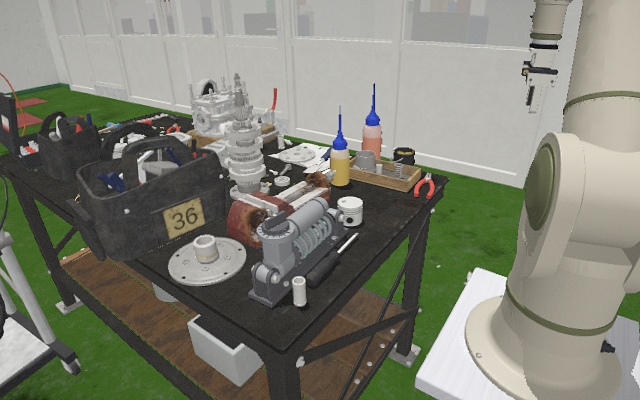

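The dial's bar is in the top crop (centre about pixel 224,209 of the top picture). The pointed end with the white line faces left (+y), about 97° clockwise of the first long mark, which is notch 5. The sleeve stands to the robot's side at the bottom. I'll move over with the fingers closing.

Emit:
send_rows --increments '[{"fingers":0,"travel":[0.0306,-0.029,-0.014],"twist":[0,0,0]},{"fingers":0,"travel":[0.0306,-0.029,-0.014],"twist":[0,0,0]},{"fingers":0,"travel":[0.0306,-0.029,-0.014],"twist":[0,0,0]},{"fingers":0,"travel":[0.0306,-0.029,-0.014],"twist":[0,0,0]},{"fingers":0,"travel":[0.0306,-0.029,-0.014],"twist":[0,0,0]}]' --grip_force 5

```text
time_s: 1.12
eef_pos: [0.2866, -0.5262, 0.2566]
ee_rot: [0.993, 0.119, 0.0, 0.0]
ft_force: [0.7, 0.2, 0.4]
width: 0.0476
grasp_force: 0.0
```

Emit:
send_rows --increments '[{"fingers":0,"travel":[0.0306,-0.029,0],"twist":[0,0,0]},{"fingers":0,"travel":[0.0306,-0.029,0],"twist":[0,0,0]},{"fingers":0,"travel":[0.0306,-0.029,0],"twist":[0,0,0]},{"fingers":0,"travel":[0.0306,-0.029,0],"twist":[0,0,0]},{"fingers":0,"travel":[0.0306,-0.029,0],"twist":[0,0,0]}]'

```text
time_s: 1.75
eef_pos: [0.4009, -0.3491, 0.2563]
ee_rot: [0.993, 0.119, 0.0, 0.0]
ft_force: [0.4, 0.7, 0.8]
width: 0.0011
grasp_force: 0.0
```

Emit:
send_rows --increments '[{"fingers":0,"travel":[0.0207,-0.0439,0],"twist":[0,0,0]},{"fingers":0,"travel":[0.0207,-0.0439,0],"twist":[0,0,0]},{"fingers":0,"travel":[0.0207,-0.0439,0],"twist":[0,0,0]},{"fingers":0,"travel":[0.0207,-0.0439,0],"twist":[0,0,0]},{"fingers":0,"travel":[0.0207,-0.0439,0],"twist":[0,0,0]}]'

```text
time_s: 2.38
eef_pos: [0.4491, -0.111, 0.2564]
ee_rot: [0.993, 0.119, 0.0, 0.0]
ft_force: [0.9, -0.2, -0.9]
width: 0.0006
grasp_force: 0.0
```

Emit:
send_rows --increments '[{"fingers":0,"travel":[0.0207,-0.0439,0],"twist":[0,0,0]},{"fingers":0,"travel":[0.0207,-0.0439,0],"twist":[0,0,0]},{"fingers":0,"travel":[0.0207,-0.0439,0],"twist":[0,0,0]},{"fingers":0,"travel":[0.0207,-0.0439,0],"twist":[0,0,0]},{"fingers":0,"travel":[0.0207,-0.0439,0],"twist":[0,0,0]}]'

```text
time_s: 3.0
eef_pos: [0.4977, 0.1267, 0.2563]
ee_rot: [0.993, 0.119, 0.0, 0.0]
ft_force: [1.0, -0.1, 0.7]
width: 0.0005
grasp_force: 0.0
```

Emit:
send_rows --increments '[{"fingers":0,"travel":[0,0,0],"twist":[0,0,-0.165]},{"fingers":0,"travel":[0,0,0],"twist":[0,0,-0.165]},{"fingers":0,"travel":[0,0,0],"twist":[0,0,-0.165]},{"fingers":0,"travel":[0,0,0],"twist":[0,0,-0.165]}]'

```text
time_s: 3.5
eef_pos: [0.4975, 0.1252, 0.2561]
ee_rot: [0.9, 0.437, 0.0, 0.0]
ft_force: [-1.0, 0.5, -0.1]
width: 0.0006
grasp_force: 0.0
```

Emit:
send_rows --increments '[{"fingers":0,"travel":[0,0,0],"twist":[0,0,-0.165]},{"fingers":0,"travel":[0,0,0],"twist":[0,0,-0.165]},{"fingers":0,"travel":[0,0,0],"twist":[0,0,-0.165]},{"fingers":0,"travel":[0,0,0],"twist":[0,0,0]}]'

```text
time_s: 4.0
eef_pos: [0.4975, 0.1251, 0.2561]
ee_rot: [0.767, 0.641, 0.0, -0.0]
ft_force: [-0.4, -0.4, 0.8]
width: 0.0003
grasp_force: 0.0
```

Run:
```python
from h import *
print(unproj("top",[[182+213/5-.4,167+213/5-.4]],.131))
im=read_camera("scene");uv=proj("scene",[[.461,.116,.142],[.4975,.1251,.2561]]);print(uv)
crop(im,uv.mean(0),70,5,"pics/s1.png")
for c in("top","scene"):
    if c=="top": read_camera(c)
    for n in("clicker_center","clicker_pointer"):print(c,n,[(np.round(d["position"],4),round(d["confidence"],2)) for d in place_of(c,n)][:2])
```

```text
[[0.45829494 0.11460697 0.131     ]]
[[272.5170488  221.76913966]
 [248.23766134 161.34740671]]
pics/s1.png origin 190 121
top clicker_center [(array([0.4576, 0.1149, 0.1427]), 0.68)]
top clicker_pointer [(array([0.4622, 0.1412, 0.1507]), 0.76)]
scene clicker_center [(array([0.458 , 0.1149, 0.1464]), 0.86)]
scene clicker_pointer [(array([0.4588, 0.1377, 0.1467]), 0.56)]
```

View pics/s1.png

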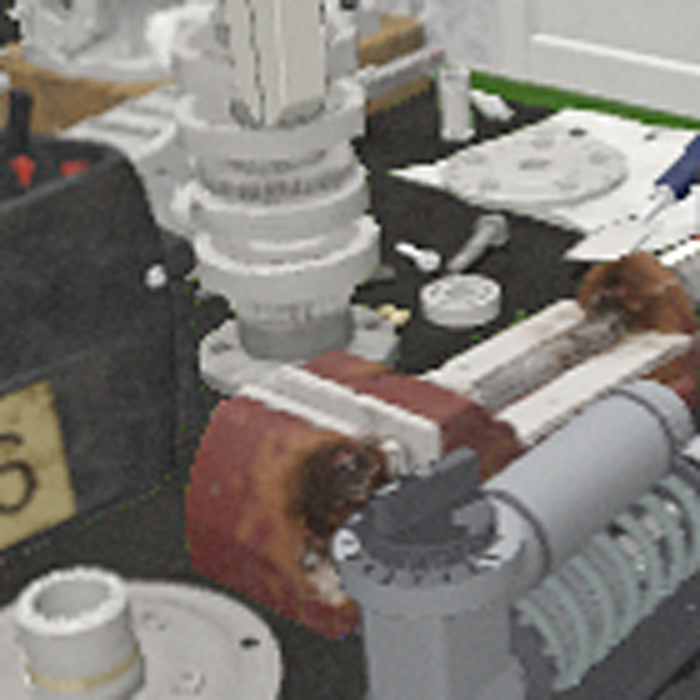

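The top-camera estimates agree on a dial centre at (0.4585, 0.115). The picture shows the bar free at crop (430,500) and the shut fingertip above it at (285,115). Now I'll descend beside the bar on its clockwise face.

Emit:
send_rows --increments '[{"fingers":0,"travel":[0,0,0.036],"twist":[0,0,0]},{"fingers":0,"travel":[0,0,0.036],"twist":[0,0,0]},{"fingers":0,"travel":[0,0,0.02],"twist":[0,0,0]},{"fingers":0,"travel":[0,0,0.016],"twist":[0,0,0]},{"fingers":0,"travel":[0,0,0],"twist":[0,0,0]}]'

```text
time_s: 4.92
eef_pos: [0.497, 0.1252, 0.1473]
ee_rot: [0.767, 0.642, -0.001, -0.0]
ft_force: [0.3, 0.6, 0.2]
width: 0.0005
grasp_force: 0.0
```

Emit:
send_rows --increments '[{"fingers":0,"travel":[0,-0.004,0],"twist":[0,0,0]},{"fingers":0,"travel":[0,-0.004,0],"twist":[0,0,0]},{"fingers":0,"travel":[0,-0.002,0],"twist":[0,0,0]},{"fingers":0,"travel":[0,0,0],"twist":[0,0,0]}]'

```text
time_s: 5.42
eef_pos: [0.4876, 0.127, 0.1483]
ee_rot: [0.767, 0.642, 0.0, 0.0]
ft_force: [0.2, -0.5, -0.1]
width: 0.0003
grasp_force: 0.0
```

Run:
```python
from h import *
im=read_camera("scene");crop(im,proj("scene",[.461,.116,.15])[0],40,8,"pics/s2.png")
s=read_state();print(s["eef_pos"],s["ft_force"])
```

```text
pics/s2.png origin 232 178
[0.48775464 0.12700686 0.14828202] [-0.00983388  0.90011435  0.44022712]
```

View pics/s2.png

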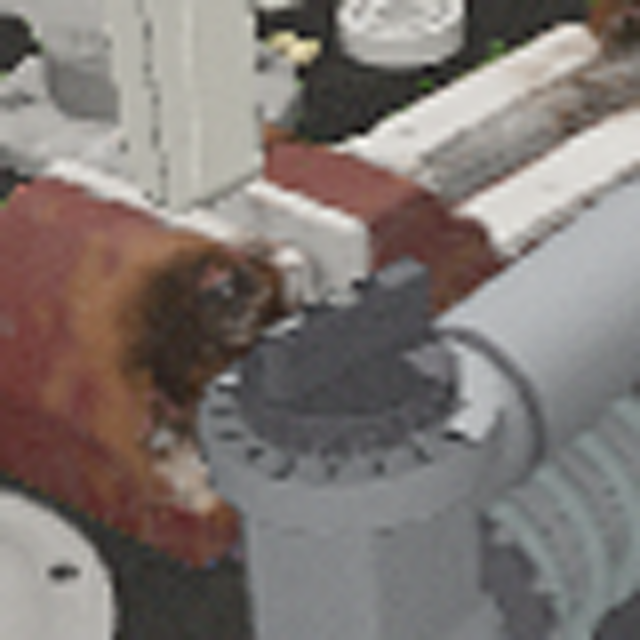

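Run:
```python
from h import *
o=np.array([232,178])
c=np.array([.4585,.115,.142])
for n,p in dict(tcp=[.4877,.127,.1483],c=c,ptr=c+[.0042,.0241,.017],tail=c+[-.0042,-.0241,.017],hous=[.4585,.115,.131]).items(): print(n,(proj("scene",p)[0]-o)*8)
```

```text
tcp [203.66560513 313.42899146]
c [335.20757362 351.46296573]
ptr [242.34631012 327.3311737 ]
tail [413.03981957 248.69027421]
hous [338.83633632 392.2646487 ]
```

Run:
```python
from h import *
im=read_camera("scene");t=read_camera("top")
x=cv2.resize(im[60:260,170:370,::-1],(600,600),interpolation=cv2.INTER_CUBIC)
y=cv2.resize(t[150:270,190:230+0,::-1],(200,600),interpolation=cv2.INTER_CUBIC)
cv2.imwrite("pics/s3.png",np.hstack([x,y]))
print(read_state()["eef_pos"],read_state()["joint_positions"])
```

```text
[0.48776722 0.12696046 0.14811949] [ 0.01077092  0.43114316 -0.51206599  2.11504775  0.33503223  0.6726826
 -0.9042633 ]
```

View pics/s3.png

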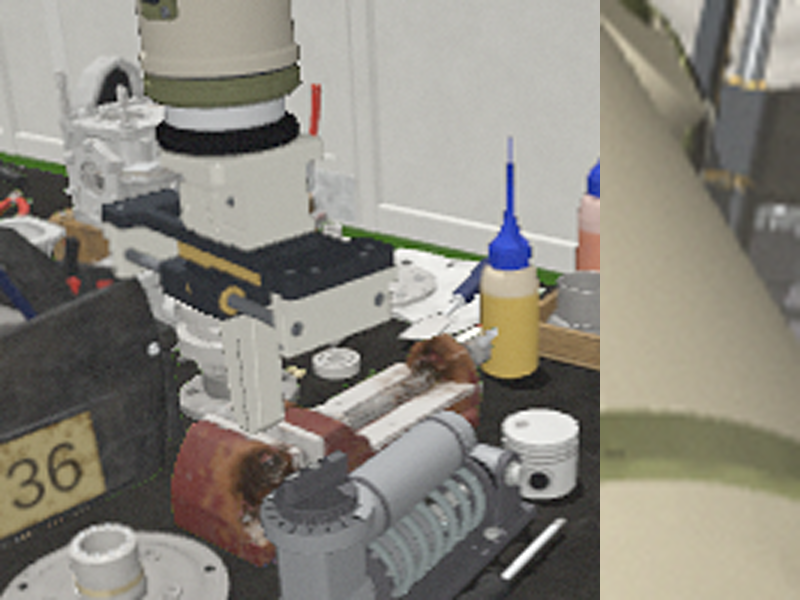

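Run:
```python
from h import *
o=np.array([170,60]);s=read_state();from scipy.spatial.transform import Rotation as R
T=R.from_quat(s["ee_rot"]);e=np.array(s["eef_pos"])
for q in [(0,0,0),(.0375,-.094,-.084),(-.0375,-.094,-.084),(.0375,.094,-.084),(.0075,0,0),(-.0075,0,0),(0,.0175,0),(0,-.0175,0),(0,0,-.019),(0,0,-.084)]:
    print(q,((proj("scene",e+T.apply(q))[0]-o)*3).round())
s=[(d["confidence"],d["position"]) for d in place_of("scene","clicker_center")];print(s)
```

```text
(0, 0, 0) [262. 472.]
(0.0375, -0.094, -0.084) [295. 422.]
(-0.0375, -0.094, -0.084) [405. 375.]
(0.0375, 0.094, -0.084) [111. 322.]
(0.0075, 0, 0) [252. 476.]
(-0.0075, 0, 0) [272. 467.]
(0, 0.0175, 0) [246. 462.]
(0, -0.0175, 0) [279. 482.]
(0, 0, -0.019) [259. 445.]
(0, 0, -0.084) [249. 347.]
[]
```

Run:
```python
from h import *
a=cv2.imread("pics/scene0.png").astype(int);im=read_camera("scene")[:,:,::-1];cv2.imwrite("pics/full3.png",im)
d=np.abs(a-im.astype(int)).max(2)
m=(d>30).astype(np.uint8);m=cv2.morphologyEx(m,cv2.MORPH_OPEN,np.ones((2,2)))
for v in range(180,230,2):print(v,''.join('#' if x else '.' for x in m[v,230:300]))
```

```text
180 ...............................####.##................................
182 ......................##......#####...................................
184 ...................##.##.#######......................................
186 .................####.#############...................................
188 .................###############......................................
190 .................###############......................................
192 ..................####.########.......................................
194 ..................###.##############..................................
196 ....................################..................................
198 ......................##.##.########..................................
200 ................................####..................................
202 ...............................###....................................
204 ......................................................................
206 ......................................................................
208 ......................................................................
210 ......................................................................
212 ......................................................................
214 ...............................................###....................
216 ...........................................#####......................
218 .......................................######.........................
220 ....................................####..............................
222 ......................................................................
224 ................................###.................##................
226 ................................####............#########.............
228 ............................#####.##.........###########..............
```

Run:
```python
from h import *
from scipy.spatial.transform import Rotation as R
T=R.from_quat([.99288,.11911,0,0]);e=np.array([.17148,-.70439,.186])
for q in [(0,0,0),(0,.0465,0),(0,-.0465,0),(0,.0465,-.084),(0,.094,-.084),(0,-.094,-.084),(0,0,-.084),(0,0,-.2)]: print(q,proj("scene",e+T.apply(q))[0].round())
a=cv2.imread("pics/scene0.png");crop(a[:,:,::-1],(550,80),80,4,"pics/g0.png")
```

```text
(0, 0, 0) [527. 119.]
(0, 0.0465, 0) [526. 115.]
(0, -0.0465, 0) [529. 123.]
(0, 0.0465, -0.084) [532.  88.]
(0, 0.094, -0.084) [530.  85.]
(0, -0.094, -0.084) [537.  98.]
(0, 0, -0.084) [533.  91.]
(0, 0, -0.2) [542.  49.]
pics/g0.png origin 470 0
```

View pics/g0.png

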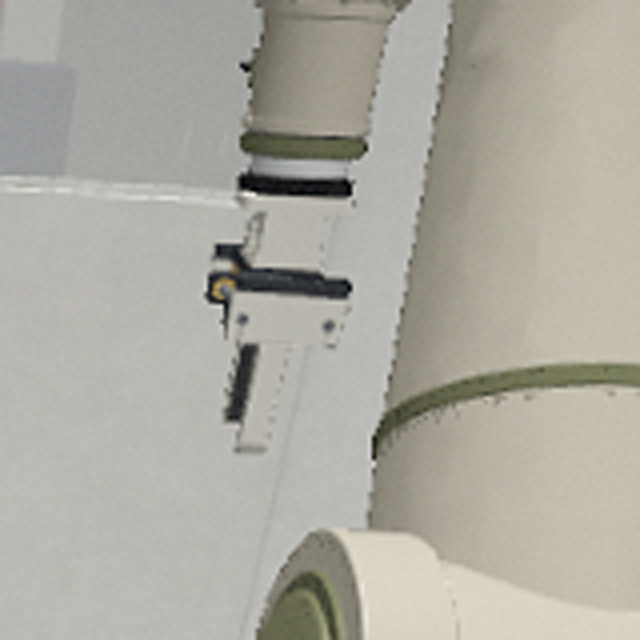

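The rendered fingertip sits at (255,204). Projecting the reported TCP gives (257,217), so the visible tips look about 33 mm higher than the reported TCP. The start picture shows the same offset. A gentle sideways probe will show whether the tip is at bar height, and if it touches, the push is in the wanted direction anyway.

Emit:
send_rows --increments '[{"fingers":0,"travel":[0,-0.002,0],"twist":[0,0,0]},{"fingers":0,"travel":[0,-0.002,0],"twist":[0,0,0]},{"fingers":0,"travel":[0,-0.001,0],"twist":[0,0,0]},{"fingers":0,"travel":[0,0,0],"twist":[0,0,0]}]'

```text
time_s: 6.18
eef_pos: [0.4826, 0.1279, 0.148]
ee_rot: [0.767, 0.642, -0.0, 0.0]
ft_force: [0.4, -0.1, -0.2]
width: 0.0005
grasp_force: 0.0
```

Emit:
send_rows --increments '[{"fingers":0,"travel":[0,-0.002,0],"twist":[0,0,0]},{"fingers":0,"travel":[0,-0.001,0],"twist":[0,0,0]},{"fingers":0,"travel":[0,0,0],"twist":[0,0,0]}]'

```text
time_s: 6.55
eef_pos: [0.4797, 0.1284, 0.148]
ee_rot: [0.767, 0.642, -0.0, -0.0]
ft_force: [-0.4, 0.6, -0.1]
width: 0.0006
grasp_force: 0.0
```

Emit:
send_rows --increments '[{"fingers":0,"travel":[0,-0.002,0],"twist":[0,0,0]},{"fingers":0,"travel":[0,-0.001,0],"twist":[0,0,0]},{"fingers":0,"travel":[0,0,0],"twist":[0,0,0]}]'

```text
time_s: 6.92
eef_pos: [0.4767, 0.1289, 0.148]
ee_rot: [0.767, 0.642, -0.0, -0.0]
ft_force: [0.3, -0.3, -0.4]
width: 0.0007
grasp_force: 0.0
```

Emit:
send_rows --increments '[{"fingers":0,"travel":[0,-0.002,0],"twist":[0,0,0]},{"fingers":0,"travel":[0,-0.001,0],"twist":[0,0,0]},{"fingers":0,"travel":[0,0,0],"twist":[0,0,0]}]'

```text
time_s: 7.3
eef_pos: [0.4737, 0.1295, 0.148]
ee_rot: [0.767, 0.642, -0.0, -0.0]
ft_force: [0.2, -0.3, -0.1]
width: 0.0008
grasp_force: 0.0
```

Emit:
send_rows --increments '[{"fingers":0,"travel":[0,-0.002,0],"twist":[0,0,0]},{"fingers":0,"travel":[0,-0.001,0],"twist":[0,0,0]},{"fingers":0,"travel":[0,0,0],"twist":[0,0,0]}]'

```text
time_s: 7.68
eef_pos: [0.4708, 0.13, 0.148]
ee_rot: [0.767, 0.642, -0.0, -0.0]
ft_force: [0.8, 0.2, 0.6]
width: 0.0006
grasp_force: 0.0
```

Run:
```python
from h import *
im=read_camera("scene");crop(im,proj("scene",[.4585,.115,.165])[0],45,8,"pics/s4.png")
s=read_state();e=np.array(s["eef_pos"]);print(e,s["ft_force"],proj("scene",e),proj("scene",e+[0,0,.033]))
```

```text
pics/s4.png origin 227 166
[0.47087668 0.12999427 0.1480041 ] [ 0.33823222 -0.2339349   0.90439222] [[263.02017939 220.67812088]] [[261.36121459 204.71681292]]
```

View pics/s4.png

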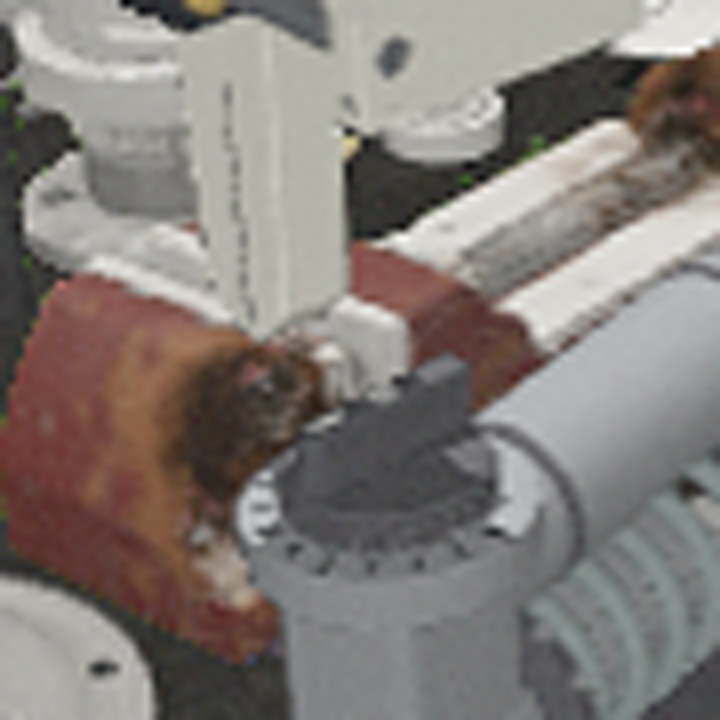

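The tip's lowest corner is at crop (265,340). It hangs above the bar, and there was no contact, so the real tips are about 33 mm higher than reported. The tip is also slimmer, about 20 mm. I'll back off and lower by that much, watching the force.

Emit:
send_rows --increments '[{"fingers":0,"travel":[0,0.01,0],"twist":[0,0,0]},{"fingers":0,"travel":[0,0.01,0],"twist":[0,0,0]},{"fingers":0,"travel":[0,0,0.008],"twist":[0,0,0]},{"fingers":0,"travel":[0,0,0.008],"twist":[0,0,0]},{"fingers":0,"travel":[0,0,0.004],"twist":[0,0,0]}]'

```text
time_s: 8.35
eef_pos: [0.4899, 0.1263, 0.1271]
ee_rot: [0.767, 0.642, -0.001, -0.0]
ft_force: [-0.2, 0.6, -0.2]
width: 0.0005
grasp_force: 0.0
```

Emit:
send_rows --increments '[{"fingers":0,"travel":[0,0,0.004],"twist":[0,0,0]},{"fingers":0,"travel":[0,0,0.003],"twist":[0,0,0]},{"fingers":0,"travel":[0,0,0.003],"twist":[0,0,0]},{"fingers":0,"travel":[0,0,0.001],"twist":[0,0,0]},{"fingers":0,"travel":[0,0,0],"twist":[0,0,0]}]'

```text
time_s: 8.98
eef_pos: [0.4906, 0.1265, 0.117]
ee_rot: [0.767, 0.642, -0.0, -0.0]
ft_force: [0.7, 0.2, -0.7]
width: 0.0004
grasp_force: 0.0
```

Emit:
send_rows --increments '[{"fingers":0,"travel":[0,-0.004,0],"twist":[0,0,0]},{"fingers":0,"travel":[0,-0.004,0],"twist":[0,0,0]},{"fingers":0,"travel":[0,-0.002,0],"twist":[0,0,0]},{"fingers":0,"travel":[0,0,0],"twist":[0,0,0]}]'

```text
time_s: 9.48
eef_pos: [0.4806, 0.1283, 0.1171]
ee_rot: [0.767, 0.642, 0.0, 0.0]
ft_force: [-0.6, -0.5, -0.6]
width: 0.0003
grasp_force: 0.0
```

Run:
```python
from h import *
im=read_camera("scene");crop(im,proj("scene",[.4585,.115,.16])[0],40,8,"pics/s5.png")
s=read_state();e=np.array(s["eef_pos"]);print(e,s["ft_force"])
```

```text
pics/s5.png origin 233 173
[0.48075717 0.12822575 0.11705675] [-0.10808681  0.11656998 -0.15200173]
```

View pics/s5.png

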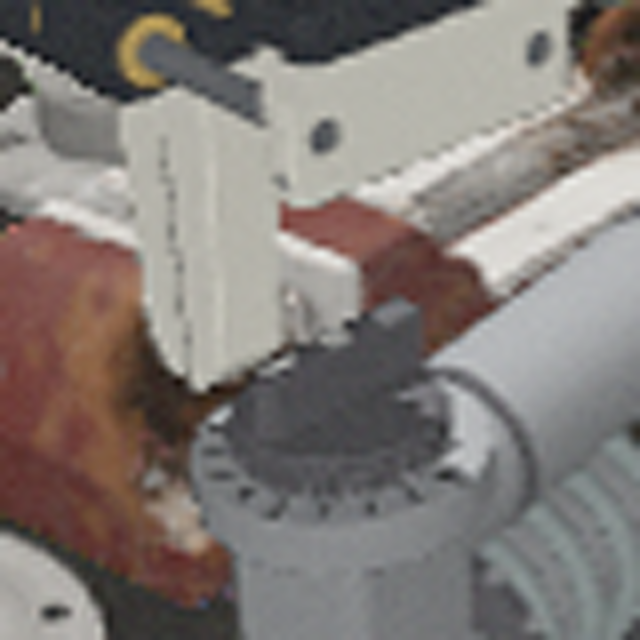

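The fingertip now stands beside the pointed end of the bar, with its lowest corner at crop (200,390), at the height of the bar. Next I'll push to contact.

Emit:
send_rows --increments '[{"fingers":0,"travel":[0,-0.002,0],"twist":[0,0,0]},{"fingers":0,"travel":[0,-0.002,0],"twist":[0,0,0]},{"fingers":0,"travel":[0,-0.001,0],"twist":[0,0,0]},{"fingers":0,"travel":[0,0,0],"twist":[0,0,0]}]'

```text
time_s: 10.02
eef_pos: [0.477, 0.1292, 0.1174]
ee_rot: [0.767, 0.642, 0.001, 0.0]
ft_force: [4.9, -1.5, 1.2]
width: 0.0004
grasp_force: 2.1
```

Emit:
send_rows --increments '[{"fingers":0,"travel":[0,-0.001,0],"twist":[0,0,0]},{"fingers":0,"travel":[0,-0.001,0],"twist":[0,0,0]},{"fingers":0,"travel":[0,0,0],"twist":[0,0,0]}]'

```text
time_s: 10.4
eef_pos: [0.4763, 0.1296, 0.1177]
ee_rot: [0.767, 0.642, 0.002, 0.001]
ft_force: [8.5, -2.6, 1.2]
width: 0.0006
grasp_force: 3.6
```

Emit:
send_rows --increments '[{"fingers":0,"travel":[0.0012,-0.0014,0],"twist":[0,0,-0.08]},{"fingers":0,"travel":[0.0012,-0.0014,0],"twist":[0,0,-0.08]},{"fingers":0,"travel":[0.0012,-0.0014,0],"twist":[0,0,-0.08]}]'

```text
time_s: 10.78
eef_pos: [0.4736, 0.1338, 0.1181]
ee_rot: [0.684, 0.73, 0.002, 0.002]
ft_force: [7.4, -1.8, 7.2]
width: 0.0005
grasp_force: 4.9
```

Emit:
send_rows --increments '[{"fingers":0,"travel":[0.0012,-0.0014,0],"twist":[0,0,-0.08]},{"fingers":0,"travel":[0.0012,-0.0014,0],"twist":[0,0,-0.08]},{"fingers":0,"travel":[0.0012,-0.0014,0],"twist":[0,0,-0.08]}]'

```text
time_s: 11.15
eef_pos: [0.468, 0.1372, 0.1179]
ee_rot: [0.591, 0.806, 0.002, 0.001]
ft_force: [9.6, -0.6, 3.0]
width: 0.0006
grasp_force: 4.3
```

Emit:
send_rows --increments '[{"fingers":0,"travel":[0.0012,-0.0014,-0.001],"twist":[0,0,-0.08]},{"fingers":0,"travel":[0.0011,-0.0014,0],"twist":[0,0,-0.08]},{"fingers":0,"travel":[0.0011,-0.0014,0],"twist":[0,0,-0.08]},{"fingers":0,"travel":[0.0011,-0.0014,0],"twist":[0,0,-0.08]}]'

```text
time_s: 11.65
eef_pos: [0.4597, 0.1395, 0.1188]
ee_rot: [0.455, 0.89, 0.001, 0.001]
ft_force: [3.7, 1.9, 5.6]
width: 0.0005
grasp_force: 3.4
```

Emit:
send_rows --increments '[{"fingers":0,"travel":[0.0011,-0.0014,0],"twist":[0,0,-0.08]},{"fingers":0,"travel":[0.0011,-0.0014,0],"twist":[0,0,-0.08]},{"fingers":0,"travel":[0.0011,-0.0014,0],"twist":[0,0,-0.08]},{"fingers":0,"travel":[0.0011,-0.0014,0],"twist":[0,0,-0.08]}]'

```text
time_s: 12.15
eef_pos: [0.4541, 0.1406, 0.1192]
ee_rot: [0.307, 0.952, 0.003, 0.002]
ft_force: [4.5, 3.3, 3.3]
width: 0.0006
grasp_force: 2.9
```

```bash
cat >> h.py <<'E'
def st():
    s=read_state();from scipy.spatial.transform import Rotation as R
    X=R.from_quat(s["ee_rot"]).as_matrix();e=np.array(s["eef_pos"])-[.4585,.115,0]
    yaw=np.degrees(np.arctan2(X[1,0],X[0,0]))
    print("t",s["time_s"],"dialang",round(180-yaw%360,1),"r",(e@X[:,0]).round(4),"d",(e@X[:,1]).round(4),"z",e[2].round(4),"F tool",(X.T@s["ft_force"]).round(1))
E
python3 -c "
from h import *;st()
read_camera('scene');print([(np.round(d['position'],4),round(d['confidence'],2)) for d in place_of('scene','clicker_pointer')])"
```

```text
t 12.15 dialang 35.8 r 0.0184 d 0.019 z 0.1192 F tool [-1.7  5.3 -3.3]
[(array([0.4382, 0.1332, 0.1503]), 0.65)]
```

Emit:
send_rows --increments '[{"fingers":0,"travel":[0.0011,-0.002,0],"twist":[0,0,-0.06]},{"fingers":0,"travel":[0.0011,-0.002,0],"twist":[0,0,-0.06]},{"fingers":0,"travel":[0.0011,-0.002,0],"twist":[0,0,-0.06]},{"fingers":0,"travel":[0.0011,-0.0014,0],"twist":[0,0,-0.06]}]'

```text
time_s: 12.75
eef_pos: [0.4449, 0.1358, 0.1188]
ee_rot: [0.191, 0.982, 0.002, 0.001]
ft_force: [1.2, 2.9, 4.1]
width: 0.0004
grasp_force: 2.8
```

```bash
python3 -c "
from h import *;st()
read_camera('scene');print([(np.round(d['position'],4),round(d['confidence'],2)) for d in place_of('scene','clicker_pointer')])"
```

```text
t 12.75 dialang 22.1 r 0.0203 d 0.0146 z 0.1188 F tool [-0.   3.2 -4.1]
[(array([0.4322, 0.1203, 0.1483]), 0.61)]
```

Emit:
send_rows --increments '[{"fingers":0,"travel":[0.0007,-0.0012,0],"twist":[0,0,-0.06]},{"fingers":0,"travel":[0.0007,-0.0012,0],"twist":[0,0,-0.06]},{"fingers":0,"travel":[0.0007,-0.0012,0],"twist":[0,0,-0.06]}]'

```text
time_s: 13.22
eef_pos: [0.4418, 0.1342, 0.1189]
ee_rot: [0.102, 0.995, 0.003, 0.001]
ft_force: [3.2, 8.8, 2.6]
width: 0.0006
grasp_force: 4.3
```

Emit:
send_rows --increments '[{"fingers":0,"travel":[0.0007,-0.0012,0],"twist":[0,0,-0.05]},{"fingers":0,"travel":[0.0007,-0.0012,0],"twist":[0,0,-0.05]}]'

```text
time_s: 13.48
eef_pos: [0.4396, 0.1318, 0.1188]
ee_rot: [0.052, 0.999, 0.002, 0.001]
ft_force: [0.2, 2.9, 4.1]
width: 0.0002
grasp_force: 3.1
```

```bash
python3 -c "
from h import *;st()
read_camera('scene');print([(np.round(d['position'],4),round(d['confidence'],2)) for d in place_of('scene','clicker_pointer')])"
```

```text
t 13.475 dialang 6.0 r 0.0203 d 0.0153 z 0.1188 F tool [ 0.1  3.  -4.1]
[(array([0.43  , 0.1122, 0.1489]), 0.81), (array([0.3924, 0.1343, 0.0047]), 0.31)]
```

Emit:
send_rows --increments '[{"fingers":0,"travel":[0.0004,-0.001,0],"twist":[0,0,-0.04]},{"fingers":0,"travel":[0.0004,-0.001,0],"twist":[0,0,-0.03]},{"fingers":0,"travel":[0,0,0],"twist":[0,0,0]}]'

```text
time_s: 13.95
eef_pos: [0.4382, 0.1293, 0.1186]
ee_rot: [0.018, 1.0, 0.002, 0.001]
ft_force: [0.5, 8.3, 4.9]
width: 0.0007
grasp_force: 4.3
```

Emit:
send_rows --increments '[{"fingers":0,"travel":[0,-0.001,0],"twist":[0,0,0]},{"fingers":0,"travel":[0,0,0],"twist":[0,0,0]}]'

```text
time_s: 14.2
eef_pos: [0.4382, 0.129, 0.1187]
ee_rot: [0.017, 1.0, 0.003, 0.001]
ft_force: [0.3, 10.2, 3.3]
width: 0.0
grasp_force: 4.7
```

```bash
python3 -c "
from h import *;st()"
```

```text
t 14.2 dialang 2.0 r 0.0206 d 0.0139 z 0.1187 F tool [ 0.  10.3 -3.3]
```

Emit:
send_rows --increments '[{"fingers":0,"travel":[0,-0.001,0],"twist":[0,0,0]},{"fingers":0,"travel":[0,-0.001,0],"twist":[0,0,0]},{"fingers":0,"travel":[0,0,0],"twist":[0,0,0]}]'

```text
time_s: 14.58
eef_pos: [0.4382, 0.1288, 0.1189]
ee_rot: [0.017, 1.0, 0.004, 0.001]
ft_force: [-0.7, 15.1, 1.7]
width: 0.0008
grasp_force: 5.7
```

Emit:
send_rows --increments '[{"fingers":0,"travel":[0,-0.001,0],"twist":[0,0,0]},{"fingers":0,"travel":[0,0,0],"twist":[0,0,0]}]'

```text
time_s: 14.82
eef_pos: [0.4383, 0.1284, 0.1191]
ee_rot: [0.017, 1.0, 0.004, 0.001]
ft_force: [-1.6, 15.7, 3.2]
width: 0.0005
grasp_force: 6.8
```

Run:
```python
from h import *
st();im=read_camera("scene");crop(im,proj("scene",[.4585,.115,.15])[0],35,8,"pics/s6.png")
```

```text
t 14.825 dialang 1.9 r 0.0204 d 0.0138 z 0.1191 F tool [ 2.1 15.7 -3. ]
pics/s6.png origin 238 183
```

View pics/s6.png

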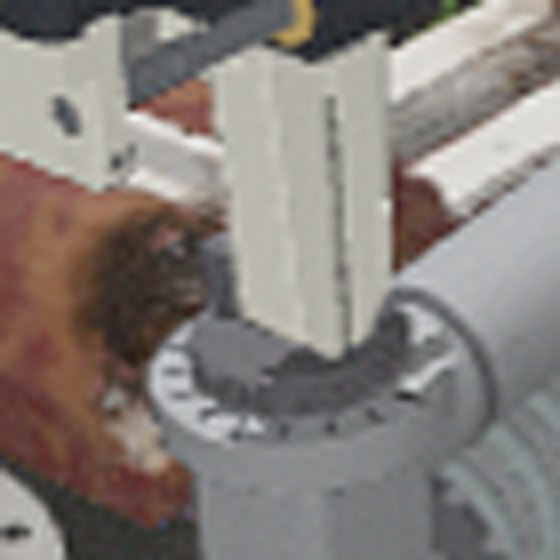

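The finger holds the bar, with its plain end at crop (215,270), against the stop: 15.7 N and no movement. Now I'll back off, slide along the same face to the plain end, and make contact there for the clockwise push.

Emit:
send_rows --increments '[{"fingers":0,"travel":[0,0.006,0],"twist":[0,0,0]},{"fingers":0,"travel":[0,0.009,0],"twist":[0,0,0.035]},{"fingers":0,"travel":[-0.013,0,0],"twist":[0,0,0]},{"fingers":0,"travel":[-0.013,0,0],"twist":[0,0,0]},{"fingers":0,"travel":[-0.012,0,0],"twist":[0,0,0]}]'

```text
time_s: 15.5
eef_pos: [0.4772, 0.1344, 0.1177]
ee_rot: [0.037, 0.999, -0.0, -0.0]
ft_force: [-0.2, 0.2, 0.4]
width: 0.0007
grasp_force: 0.1
```

Emit:
send_rows --increments '[{"fingers":0,"travel":[0,-0.003,0],"twist":[0,0,0]},{"fingers":0,"travel":[0,-0.003,0],"twist":[0,0,0]},{"fingers":0,"travel":[0,0,0],"twist":[0,0,0]}]'

```text
time_s: 15.88
eef_pos: [0.477, 0.1315, 0.1189]
ee_rot: [0.036, 0.999, 0.002, 0.001]
ft_force: [2.2, 7.0, 1.6]
width: 0.0004
grasp_force: 3.1
```

Run:
```python
from h import *
st();read_camera('scene');print([(np.round(d['position'],4),round(d['confidence'],2)) for d in place_of('scene','clicker_pointer')])
```

```text
t 15.875 dialang 4.1 r -0.0175 d 0.0183 z 0.1189 F tool [-1.7  7.1 -1.6]
[(array([0.4315, 0.1122, 0.149 ]), 0.67)]
```

Emit:
send_rows --increments '[{"fingers":0,"travel":[-0.0011,-0.0014,0],"twist":[0,0,0.07]},{"fingers":0,"travel":[-0.0011,-0.0014,0],"twist":[0,0,0.07]},{"fingers":0,"travel":[-0.0011,-0.0013,0],"twist":[0,0,0.07]},{"fingers":0,"travel":[-0.0011,-0.0013,0],"twist":[0,0,0.07]}]'

```text
time_s: 16.48
eef_pos: [0.4802, 0.1248, 0.1188]
ee_rot: [0.176, 0.984, 0.002, 0.001]
ft_force: [2.1, 6.4, 1.7]
width: 0.0008
grasp_force: 3.0
```

```bash
sed -i 's/\[.4585,.115,0\]/[.4585,.117,0]/' h.py
cat >> h.py <<'E'
def pp():
    st()
    for c in("scene","top"):
        read_camera(c)
        for d in place_of(c,"clicker_pointer")[:1]:
            p=np.array(d["position"])-[.4585,.117,0];print(c,p.round(3),"ang",np.degrees(np.arctan2(p[1],-p[0])).round(),round(d["confidence"],2))
E
python3 -c "
from h import *;pp()"
```

```text
t 16.475 dialang 20.3 r -0.0178 d 0.0153 z 0.1188 F tool [ 0.3  6.7 -1.6]
scene [-0.028  0.003  0.15 ] ang 7.0 0.73
```

Emit:
send_rows --increments '[{"fingers":0,"travel":[-0.0011,-0.0013,0],"twist":[0,0,0.07]},{"fingers":0,"travel":[-0.0011,-0.0013,0],"twist":[0,0,0.07]},{"fingers":0,"travel":[-0.0011,-0.0013,0],"twist":[0,0,0.07]},{"fingers":0,"travel":[-0.0011,-0.0013,0],"twist":[0,0,0.07]},{"fingers":0,"travel":[-0.0011,-0.0013,0],"twist":[0,0,0.07]}]'

```text
time_s: 17.3
eef_pos: [0.4822, 0.1165, 0.1188]
ee_rot: [0.345, 0.939, 0.002, 0.001]
ft_force: [3.5, 5.8, 1.0]
width: 0.0007
grasp_force: 3.0
```

```bash
python3 -c "
from h import *;pp()"
```

```text
t 17.3 dialang 40.3 r -0.0184 d 0.0154 z 0.1188 F tool [ 1.1  6.7 -1. ]
scene [-0.023  0.012  0.149] ang 28.0 0.89
```

Emit:
send_rows --increments '[{"fingers":0,"travel":[-0.0011,-0.0013,0],"twist":[0,0,0.07]},{"fingers":0,"travel":[-0.0011,-0.0013,0],"twist":[0,0,0.07]},{"fingers":0,"travel":[-0.0011,-0.0013,0],"twist":[0,0,0.07]}]'

```text
time_s: 17.88
eef_pos: [0.4826, 0.1119, 0.1191]
ee_rot: [0.441, 0.897, 0.003, 0.001]
ft_force: [4.6, 4.5, 4.6]
width: 0.0004
grasp_force: 3.6
```

```bash
python3 -c "
from h import *;pp()"
```

```text
t 17.875 dialang 52.4 r -0.0187 d 0.0167 z 0.1191 F tool [ 0.8  6.4 -4.6]
scene [-0.025  0.011  0.146] ang 24.0 0.9
```

Emit:
send_rows --increments '[{"fingers":0,"travel":[-0.0005,-0.0015,0],"twist":[0,0,0.03]},{"fingers":0,"travel":[-0.0005,-0.001,0],"twist":[0,0,0.03]},{"fingers":0,"travel":[0,0,0],"twist":[0,0,0]}]'

```text
time_s: 18.45
eef_pos: [0.4806, 0.1085, 0.1186]
ee_rot: [0.467, 0.884, 0.002, 0.001]
ft_force: [5.3, 2.9, 4.4]
width: 0.0005
grasp_force: 3.5
```

```bash
python3 -c "
from h import *;pp()"
```

```text
t 18.45 dialang 55.7 r -0.0195 d 0.0139 z 0.1186 F tool [-0.5  6.  -4.4]
scene [-0.019  0.019  0.149] ang 45.0 0.84
```

Emit:
send_rows --increments '[{"fingers":0,"travel":[-0.001,-0.0012,0],"twist":[0,0,0.065]},{"fingers":0,"travel":[-0.001,-0.0012,0],"twist":[0,0,0.065]},{"fingers":0,"travel":[-0.001,-0.0012,0],"twist":[0,0,0.065]},{"fingers":0,"travel":[0,0,0],"twist":[0,0,0]}]'

```text
time_s: 19.15
eef_pos: [0.4779, 0.103, 0.1183]
ee_rot: [0.551, 0.835, 0.0, 0.0]
ft_force: [2.8, 1.3, 5.3]
width: -0.0
grasp_force: 3.0
```

```bash
python3 -c "
from h import *;pp()"
```

```text
t 19.15 dialang 66.8 r -0.0205 d 0.0125 z 0.1183 F tool [ 0.1  3.1 -5.3]
scene [-0.01   0.021  0.147] ang 64.0 0.79
```

The force has dropped and the pointer reading jumped, so the fourth click is probably in. I'll retract straight off the face, rise, and check.

Emit:
send_rows --increments '[{"fingers":0,"travel":[0,0.006,0],"twist":[0,0,0]},{"fingers":0,"travel":[0,0.008,0],"twist":[0,0,0]},{"fingers":0,"travel":[0,0.004,-0.03],"twist":[0,0,0]},{"fingers":0,"travel":[0,0,-0.05],"twist":[0,0,0]},{"fingers":0,"travel":[0,0,-0.05],"twist":[0,0,0]}]'

```text
time_s: 19.98
eef_pos: [0.4935, 0.1098, 0.2488]
ee_rot: [0.551, 0.835, -0.001, -0.001]
ft_force: [0.8, -0.6, -0.7]
width: 0.0007
grasp_force: 0.0
```

Emit:
send_rows --increments '[{"fingers":0,"travel":[-0.05,0,0],"twist":[0,0,0]},{"fingers":0,"travel":[-0.05,0,0],"twist":[0,0,0]},{"fingers":0,"travel":[-0.05,0,0],"twist":[0,0,0]},{"fingers":0,"travel":[-0.05,0,0],"twist":[0,0,0]},{"fingers":0,"travel":[-0.05,0,0],"twist":[0,0,0]}]'

```text
time_s: 20.6
eef_pos: [0.5922, -0.1217, 0.2475]
ee_rot: [0.551, 0.834, -0.0, -0.001]
ft_force: [0.2, 1.7, 0.1]
width: 0.0002
grasp_force: 0.0
```

Run:
```python
from h import *
pp();ps=[]
for c in("top","scene"):
    im=read_camera(c)[:,:,::-1];u,v=map(int,proj(c,[.461,.116,.142])[0]);r=40
    ps.append(cv2.resize(im[v-r:v+r,u-r:u+r],(400,400),interpolation=cv2.INTER_CUBIC))
cv2.imwrite("pics/d7.png",np.hstack(ps))
```

```text
t 20.6 dialang 66.9 r -0.2719 d 0.0288 z 0.2475 F tool [ 1.5  0.8 -0.1]
scene [-0.011  0.022  0.151] ang 64.0 0.91
top [-0.006  0.022  0.151] ang 75.0 0.78
```

View pics/d7.png

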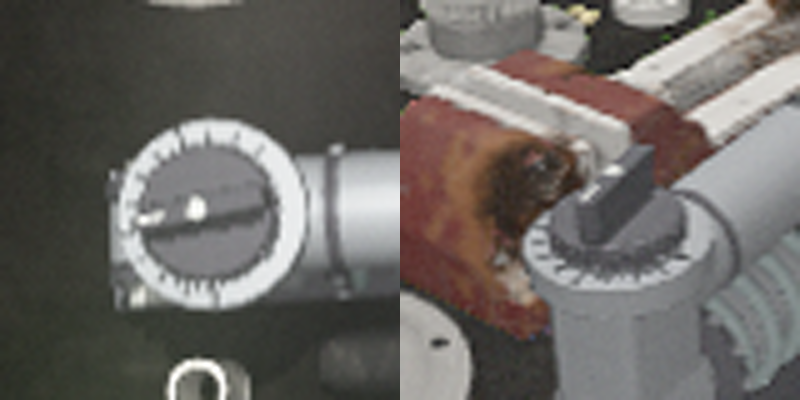

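The top crop shows the white line at (150,217), about 10° short of the left axis, so the bar is at 80°. That is notch 4, the second long mark. The sleeve at (197,385) hasn't moved.

```bash
python3 -c "
from rig import *;print(job_done())"
```

```text
the job is handed in; nothing more can be done
None
```

The compression dial was pushed anticlockwise to its stop (15.7 N, no further movement), then clockwise four clicks; it rests in notch 4 by the final pictures, and the job is handed in with the arm clear of everything.

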